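# Index a click-stop turret by count and pin it

### The job

Set the turret to the third click clockwise from its anticlockwise end stop. Its position cannot be seen: feel for the stop and count the clicks, with a light grip and without forcing it. Then take the index pin from its stand and press it gently into the guide bush in front of the knob until its collar lies flat on the bush. Leave the dish and the brass weight where they stand.

Things in the scene. Friction and masses are not known exactly. Their poses are not given: they have to be found in the camera images.
- turret_unit: Turret unit, fixed to the bench: grey square housing 150 x 150 mm, 54 mm high, bare aluminium cover. Origin: centre of its underside, z up. In the middle of the cover stands a black star knob on a vertical axis; at the -x side, 56 mm from the axis, the square steel guide bush; at the +x side a glass light port, not used. The knob turns an index disc hidden in the housing.
- knob_top (a point): Centre of the knob's top, 98 mm above the bench (frame fixed to the housing, does not turn). Star knob: 68 to 98 mm above the bench, six equal lobes, 56 mm over lobes, 51 mm over facing valleys. At any click the lobes point along 0, 60, 120.. degrees of the housing frame, the valleys along 30, 90, 150.., so its click cannot be seen. Grip 15 to 30 N.
- turret_axis (a point): Point on the knob's axis, 86 mm above the bench: TCP height for gripping (frame fixed to the housing). Clicks are 60 degrees apart, six in all, click 0 at the anticlockwise end; it starts in 0 or 1. Turning takes 0.2 N m at first, falling to none half way; then a sprung ball pulls it on and centres it when let go. The solid stop is 0.06 rad anticlockwise of click 0: over 0.3 N m means stop.
- bush (a point): Centre of the guide bush's mouth, 60 mm above the bench, fixed to the housing. The bush is 26 x 26 mm, 6 mm proud of the cover; its vertical 11.8 mm hole, slightly chamfered, leads 16 mm down through bush and cover to the index disc.
- bore (a point): Point on the bush's axis at the top of the hidden disc, 42 mm above the bench (18 mm below the mouth). The disc has a 13 mm bore here at each click: at click 3 it goes right through and the pin goes fully home; at the others it is 10 mm deep and the collar stays 8 mm above the bush; between clicks the collar stays 18 mm above it.
- index_pin: Loose index pin, 80 g, upright in its stand at the start: steel shank 10 mm diameter, 36 mm long with a tapered tip, then a steel collar 21 mm diameter and 4 mm high, then a round black grip 17 mm diameter and 38 mm high; 78 mm in all. Origin: centre of the tip's end face; z points from the tip to the grip.
- pin_tip (a point): The same point, the centre of the index pin's lower end.
- pin_stand: Aluminium block 50 x 50 mm, 48 mm high, fixed to the bench, with a 13 mm hole, 42 mm deep, in which the pin stands with its collar on the block's top (tip 12 mm above the bench). Origin: centre of its underside.
- parts_dish: Loose round steel dish, 68 mm diameter, 22 mm high, a bystander between stand and turret. Origin: centre of its underside.
- weight_100: Loose brass check weight, 24 mm diameter, 40 mm high, a bystander. Origin: centre of its underside. (Tall equipment, not listed: a black tester behind stand and dish from about x = 0.52, y = -0.08 to 0.32, and a big projector right of y = -0.42 from about x = 0.42; come to the turret and the pin from the front and above.)

How it is judged:
At the end, for the whole second after the job is handed in: The index pin stands upright in the guide bush, released and at rest, its collar down on the bush to within 3 mm (possible only at the third click) (z of pin_tip in the frame of turret_unit between 0.02 and 0.027 m and horizontal distance between pin_tip and bush below 0.004 m and angle between index_pin's own z axis and vertical below 0.08 rad and linear speed of index_pin below 0.02 m/s); the robot touches nothing.
It fails at once if the pin is pressed on the turret unit with more than 40 N (contact force between index_pin and turret_unit above 40 N).
It fails at once if the fingers squeeze or push the knob or its housing with more than 80 N in all (contact force between the fingers and turret_unit above 80 N).
It fails at once if the dish or the brass weight is moved more than 25 mm (distance of any of parts_dish, weight_100 from where it was at the start of the episode above 0.025 m).
It also fails if it takes over 72 s, if anything falls off the work surface, if the arm or the gripper's body presses on something with over 40 N, if the wrist force passes 120 N, or if a joint passes its speed limit or range.

### The arm

A 6-joint arm with a two-finger parallel gripper is mounted at the origin on a cart in front of the work surface, level with it; the furniture and walls round the work are solid. World frame = base frame: x ahead of the robot, y to its left, z up, the work surface at z = 0. Lengths are in m, angles in rad, forces in N, time in s.
With the tool pointing down it reaches from about 0.3 to 0.875 m from the base axis. Payload 4.2 kg.
Tool frame: the origin (TCP) lies between the finger pads, 19 mm behind the fingertips; this is the grasp point; z points along the fingers, y is the line along which they close (so a half turn about z gives the same grasp; the last joint's range is limited). The gripper opens to 85 mm and grips with 20 to 120 N. Pads are 22 mm wide; open, the fingers measure 114 mm over their backs; the gripper's body (76 mm by 85 mm) begins 54 mm behind the grasp point. The pads swing forward as they close: fully open they stand 13 mm farther back than shut.
Start: joints at [1.15, 0.32, 1.565, -0, 1.257, -0.02], TCP at [0.224, 0.529, 0.25] pointing down, gripper open.
Joint ranges: [-3.11, 3.11], [-0.84, 2.01], [0.21, 2.61], [-1.34, 4.49], [0.05, 2.63], [-2.56, 2.56]. Speed limits (rad/s): [2.57, 2.57, 3.14, 3.14, 3.14, 3.14].

### API

Orientations are given as a rotation vector (axis times angle).
In Python, from workcell import bot gives the robot as it stands.
- The arm moves only by the shell command python3 -m pendant FILE [FORCE], which reads ROWS from the file FILE. ROWS is a JSON list of rows, 1 to 12 of them, each of 5 numbers: the finger opening in m, then dx, dy, dz in shares of 300 mm (1.0 is 300 mm), then a turn about the tool's z in fractions of the full range, 1 being 4 rad; each row shifts and turns the commanded pose from where the row before left it, along the tool's axes as they then stand; what a row does not reach is not made up. A row lasts 1/12 s, in which the tool goes at most 0.0417 m and 0.125 rad, less where a joint would pass 70% of its speed; a pose out of reach is approached as far as the arm can. The fingers move at their own pace and stop on an object; FORCE is the grip in N (left out, the last holds). Time passes only in rows, so rows that do not move let the fingers close. It prints the time, the measured TCP pose, the force, the opening and the grip force at its end. No shift or turn number may pass 1 either way. Input that does not fit is refused with a message, and nothing moves.
- bot.sense(): the state, without advancing time (a new reading comes with each control period).
- bot.get_image(name): name is "side" or "top"; returns a dict with "img" (420x560x3 uint8, red, green, blue), "range_z" (420x560 float32, m along the optical axis (not along the pixel's ray), 0 where there is no reading), "camera_matrix" (3x3 intrinsics, pixels), "world_to_cam" (4x4, takes a point from world to camera coordinates). Camera axes: x right, y down, z forward; pixel columns grow to the right and rows downward; lengths in m; the calibration is good to about 2 mm. A picture is of the moment at which its call begins.
- bot.finish_job(): hands the job in; it is judged then, once.
The state is a dict: "clock": time; "joint_positions": joint angles; "qd": joint speeds; "joint_efforts": joint torques, N m; "ee_pos": TCP position; "ee_rot": TCP orientation; "force": force on the tool from outside, world axes, zero at the start; "wrist_torque": the same for the moment, N m; "opening": finger opening in m; "gripper_force": force on a finger pad.
Only numpy, scipy, OpenCV 4.12 (cv2) and the standard library are available. Lean on these libraries where they do the work, as an engineer would, in place of code of your own. Each camera call takes 0.05 s, during which the arm holds its last target. There are 200 camera calls.

## Working session

There is one attempt and no reset: what is moved stays moved. The work goes in short steps, Python scripts to look and compute and a shell command to move; the robot and the scene stay as the last step left them, time stands still between calls to the robot, and variables do not carry over. Pictures are saved under pics/ and viewed, at most 10 in all, crops included, and the job is handed in when it is done.

```bash
mkdir -p pics; python3 - <<'E'
from workcell import bot
import cv2,numpy as np
s=bot.sense();print({k:np.round(v,3) for k,v in s.items()})
for n in("top","side"):
    d=bot.get_image(n);cv2.imwrite(f"pics/{n}0.png",d["img"][:,:,::-1]);np.savez(f"{n}0.npz",**d)
    print(n,np.round(d["camera_matrix"],1).tolist(),np.round(d["world_to_cam"],3).tolist())
E
```

```text
{'clock': np.float64(0.0), 'joint_positions': array([ 1.15 ,  0.32 ,  1.566,  0.   ,  1.257, -0.02 ]), 'qd': array([ 0.002,  0.001, -0.002, -0.001, -0.001, -0.001]), 'joint_efforts': array([ 0.0000e+00, -4.1553e+01, -2.3416e+01,  0.0000e+00,  8.0000e-03,
        0.0000e+00]), 'ee_pos': array([0.224, 0.529, 0.249]), 'ee_rot': array([-6.250e-01, -3.078e+00,  3.000e-03]), 'force': array([0.558, 0.363, 0.661]), 'wrist_torque': array([ 0.009, -0.001, -0.036]), 'gripper_force': np.float64(0.0), 'opening': np.float64(0.086)}
top [[419.6, 0.0, 275.7], [0.0, 419.6, 210.3], [0.0, 0.0, 1.0]] [[0.037, -0.999, 0.002, 0.014], [-0.976, -0.037, -0.215, 0.506], [0.215, 0.006, -0.977, 0.833], [0.0, 0.0, 0.0, 1.0]]
side [[500.6, 0.0, 282.6], [0.0, 500.6, 204.8], [0.0, 0.0, 1.0]] [[0.838, -0.546, -0.002, -0.374], [-0.356, -0.544, -0.76, 0.245], [0.414, 0.638, -0.65, 0.868], [0.0, 0.0, 0.0, 1.0]]
```

View pics/top0.png

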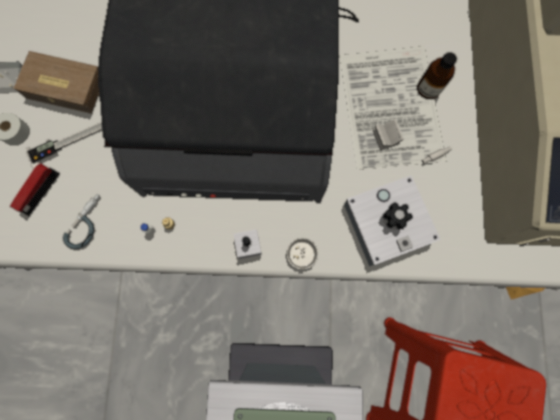

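View pics/side0.png

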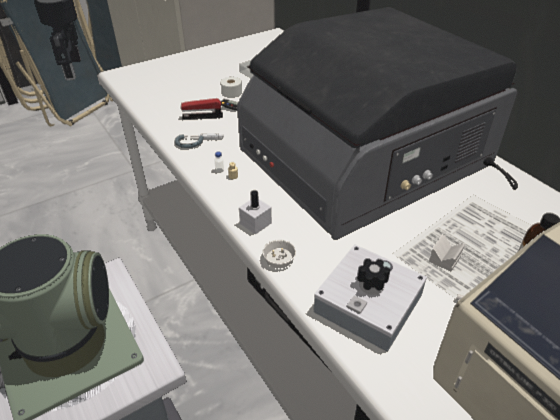

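Top view: stand with pin at about (247,244), dish (301,254), turret (392,221) with knob (398,214) and bush (404,243), weight (168,223). The side view shows the same things: pin (254,200), knob (374,272), bush (357,303).

```bash
cat > h.py <<'E'
import cv2,numpy as np
def load(n): return dict(np.load(n+".npz"))
def cloud(d):
    K,T=d["camera_matrix"],d["world_to_cam"];z=d["range_z"]
    v,u=np.indices(z.shape);p=np.stack([(u-K[0,2])/K[0,0]*z,(v-K[1,2])/K[1,1]*z,z],-1)
    w=(p-T[:3,3])@T[:3,:3];w[z==0]=np.nan;return w
def cast(d,uv,h):
    K,T=d["camera_matrix"],d["world_to_cam"];R=T[:3,:3]
    r=R.T@np.linalg.solve(K,[uv[0],uv[1],1.]);o=-R.T@T[:3,3];return o+r*(h-o[2])/r[2]
E
python3 - <<'E'
from h import *
boxes={"top":{"tur":(335,170,450,275),"stand":(225,225,268,268),"dish":(280,234,325,276)},"side":{"tur":(305,235,435,355),"stand":(230,185,280,235),"dish":(255,235,300,275)}}
for n in("top","side"):
    d=load(n+"0");w=cloud(d);g=d["img"].mean(2)
    def pts(b,lo,hi,dark=None):
        x0,y0,x1,y1=boxes[n][b];s=w[y0:y1,x0:x1];m=(s[...,2]>lo)&(s[...,2]<hi)
        if dark: m&=g[y0:y1,x0:x1]<dark
        return s[m]
    for b,lo,hi,dk in(("tur",.049,.058,None),("tur",.09,.105,70),("stand",.043,.053,None),("stand",.08,.097,None),("dish",.018,.027,None)):
        p=pts(b,lo,hi,dk)
        r=cv2.minAreaRect(p[:,:2].astype(np.float32)*1000) if len(p) else None
        print(n,b,lo,len(p),np.round(np.median(p,0),4),np.round(p.max(0),3),np.round(p.min(0),3),r and [np.round(x,1) for x in r])
d=load("top0");print("port,bush,knob",cast(d,(383,196),.054),cast(d,(404,243),.06),cast(d,(398.5,214.5),.098))
d=load("side0");print("bush,knob",cast(d,(357,303),.06),cast(d,(374,269),.098))
a=load("top0")["img"][160:280,225:455,::-1];b=load("side0")["img"][175:365,230:440,::-1]
cv2.imwrite("pics/c1.png",cv2.resize(a,None,fx=3.4,fy=3.4,interpolation=2));cv2.imwrite("pics/c2.png",cv2.resize(b,None,fx=3,fy=3,interpolation=2))
E
```

```text
top tur 0.049 4244 [ 0.4919 -0.2079  0.0533] [ 0.592 -0.119  0.058] [ 0.399 -0.312  0.049] [array([ 496.6, -215.2]), array([150.5, 151.7]), np.float64(22.4)]
top tur 0.09 322 [ 0.4932 -0.2097  0.0969] [ 0.52  -0.188  0.102] [ 0.471 -0.239  0.09 ] [array([ 495.7, -213.6]), array([45.3, 52.5]), np.float64(52.1)]
top stand 0.043 489 [0.4321 0.0897 0.0473] [0.462 0.121 0.053] [0.406 0.062 0.044] [array([434.2,  91.4]), array([50.2, 49.9]), np.float64(13.1)]
top stand 0.08 56 [0.4337 0.0909 0.0893] [0.442 0.098 0.092] [0.426 0.084 0.084] [array([434.2,  90.9]), array([16.1, 14. ]), np.float64(3.0)]
top dish 0.018 133 [ 0.4238 -0.0241  0.0206] [0.453 0.008 0.026] [ 0.386 -0.059  0.018] [array([420.1, -26.5]), array([66.6, 66.1]), np.float64(46.5)]
side tur 0.049 4532 [ 0.4833 -0.2295  0.0538] [ 0.594 -0.117  0.058] [ 0.399 -0.312  0.049] [array([ 496.6, -213.6]), array([153.7, 151.3]), np.float64(22.7)]
side tur 0.09 409 [ 0.491  -0.221   0.0972] [ 0.52  -0.189  0.101] [ 0.47  -0.242  0.09 ] [array([ 495.8, -215.2]), array([47.5, 52.4]), np.float64(52.5)]
side stand 0.043 336 [0.4277 0.0847 0.0477] [0.463 0.119 0.053] [0.404 0.061 0.043] [array([433.8,  92.1]), array([52.8, 52.4]), np.float64(14.5)]
side stand 0.08 58 [0.4319 0.0891 0.0882] [0.441 0.1   0.091] [0.425 0.084 0.08 ] [array([432.2,  90.6]), array([16.9, 14.9]), np.float64(59.4)]
side dish 0.018 140 [ 0.4273 -0.0166  0.0207] [0.454 0.008 0.024] [ 0.385 -0.058  0.018] [array([419.7, -24.7]), array([66.9, 68.6]), np.float64(87.6)]
port,bush,knob [ 0.5446735  -0.19492196  0.054     ] [ 0.44421063 -0.23503406  0.06      ] [ 0.49575777 -0.21407672  0.098     ]
bush,knob [ 0.44535543 -0.23576002  0.06      ] [ 0.49526147 -0.215821    0.098     ]
```

View pics/c1.png

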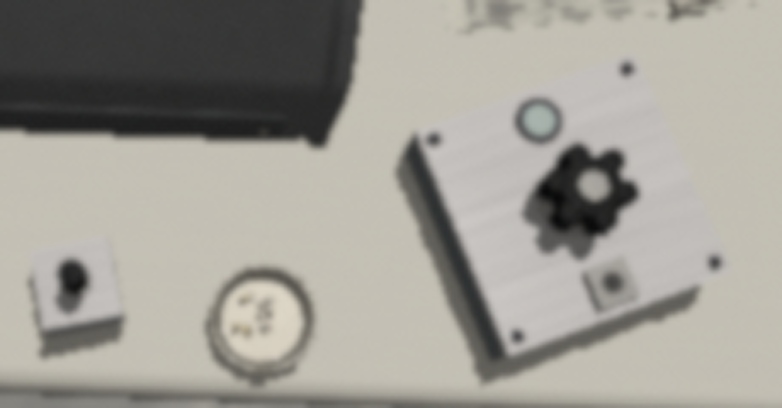

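View pics/c2.png

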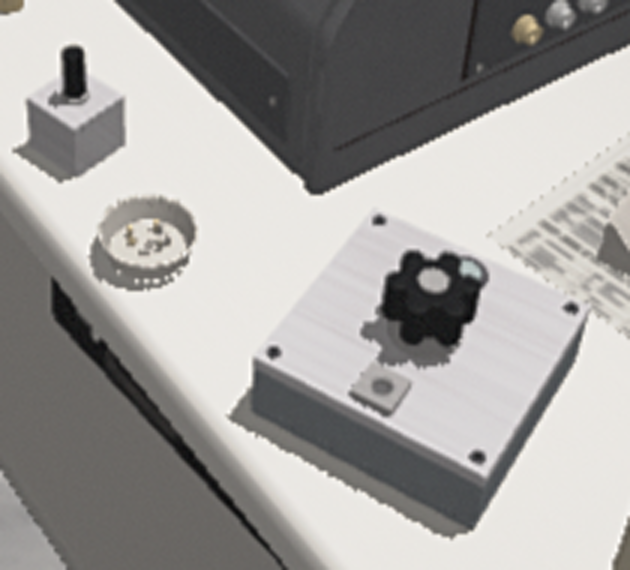

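The crops agree with the measurements: knob cap at crop (594,185), bush at (613,283), and the bush on the robot-facing side. That gives a housing yaw of about 22.5°, knob (0.4965,-0.2145), bush (0.4448,-0.236) and pin (0.434,0.091). I'll grip valleys at a tool y yaw of -7.5°.

Units first: shifts go in shares of 300 mm and turns go in shares of 4 rad. So 0.12 rad is 0.03.

```bash
cat > go.py <<'E'
import sys,numpy as np
from scipy.spatial.transform import Rotation as R
from workcell import bot
# usage: go.py x y z yaw_deg -> delta in tool axes now (x y z), turn cw; tilt
s=bot.sense();M=R.from_rotvec(s["ee_rot"]).as_matrix()
yaw=np.degrees(np.arctan2(M[1,1],M[0,1]))
print("t",round(float(s["clock"]),2),"pos",np.round(s["ee_pos"],4),"yaw",round(yaw,2),"j",np.round(s["joint_positions"],2),"F",np.round(s["force"],1),"T",np.round(s["wrist_torque"],3),"op",round(float(s["opening"]),4),"gf",round(float(s["gripper_force"]),1),"zax",np.round(M[:,2],3))
for a in range(1,len(sys.argv)-1,3):
    t=np.array(sys.argv[a:a+3],float);print("delta",np.round(M.T@(t-s["ee_pos"]),4))
if len(sys.argv)%3==2: print("turn",round(np.radians((yaw-float(sys.argv[-1])+180)%360-180),3))
E
echo '[[0.085, 0, 0, 0, 0.03], [0.085, 0, 0, 0, 0.03], [0.085, 0, 0, 0, 0.03], [0.085, 0, 0, 0, 0.03], [0.085, 0, 0, 0, 0.03], [0.085, 0, 0, 0, 0.03], [0.085, 0, 0, 0, 0.03], [0.085, 0, 0, 0, 0.03], [0.085, 0, 0, 0, 0.03], [0.085, 0, 0, 0, 0.03], [0.085, 0, 0, 0, 0.025], [0.085, 0, 0, 0, 0]]' > rows.txt && python3 -m pendant rows.txt 20; python3 go.py 0.4 0.2 0.25 0.4 -0.1 0.25 0.4965 -0.2145 0.17 -7.5
```

```text
clock: 1.1
ee_pos: [0.2242, 0.5292, 0.2496]
ee_rot: [2.362, 2.07, -0.001]
force: [-0.1, -0.9, 0.3]
opening: 0.0845
gripper_force: 0.0
t 1.1 pos [0.2242 0.5292 0.2496] yaw -7.54 j [1.15 0.32 1.57 0.   1.26 1.28] F [-0.1 -0.9  0.3] T [ 0.025 -0.     0.024] op 0.0845 gf 0.0 zax [-0.    -0.001 -1.   ]
delta [-3.033e-01  2.174e-01 -2.000e-04]
delta [-0.6007  0.2568  0.    ]
delta [-0.7015  0.3675  0.0801]
turn -0.001
```

In the tool's units: -0.03 m is -0.1, 0.0217 m is 0.0723.

```bash
echo '[[0.085, -0.1, 0.0723, 0, 0], [0.085, -0.1, 0.0723, 0, 0], [0.085, -0.1, 0.0723, 0, 0], [0.085, -0.1, 0.0723, 0, 0], [0.085, -0.1, 0.0723, 0, 0], [0.085, -0.1, 0.0723, 0, 0], [0.085, -0.1, 0.0723, 0, 0], [0.085, -0.1, 0.0723, 0, 0], [0.085, -0.1, 0.0723, 0, 0], [0.085, -0.1, 0.0723, 0, 0]]' > rows.txt && python3 -m pendant rows.txt && echo '[[0.085, -0.1233, 0.0167, 0, 0], [0.085, -0.1233, 0.0167, 0, 0], [0.085, -0.1233, 0.0167, 0, 0], [0.085, -0.1233, 0.0167, 0, 0], [0.085, -0.1233, 0.0167, 0, 0], [0.085, -0.1233, 0.0167, 0, 0], [0.085, -0.1233, 0.0167, 0, 0], [0.085, -0.1233, 0.0167, 0, 0], [0.085, 0, 0, 0, 0]]' > rows.txt && python3 -m pendant rows.txt; python3 go.py 0.4965 -0.2145 0.14 0.4965 -0.2145 0.086 -7.5
```

```text
clock: 1.93
ee_pos: [0.4009, 0.2021, 0.25]
ee_rot: [-2.358, -2.076, -0.0]
force: [0.6, 1.2, -0.1]
opening: 0.0848
gripper_force: 0.0
clock: 2.68
ee_pos: [0.4018, -0.1002, 0.25]
ee_rot: [2.363, 2.066, -0.003]
force: [-0.1, 1.3, 0.5]
opening: 0.085
gripper_force: 0.0
t 2.68 pos [ 0.4018 -0.1002  0.25  ] yaw -7.67 j [-0.27  0.06  1.9  -0.    1.18 -0.14] F [-0.1  1.3  0.5] T [0.046 0.044 0.035] op 0.085 gf 0.0 zax [ 0.    -0.003 -1.   ]
delta [-0.1003  0.109   0.1104]
delta [-0.1002  0.109   0.1644]
turn -0.003
```

In the tool's units: 0.0274 m is 0.0913, 0.0272 m is 0.0907.

```bash
echo '[[0.085, -0.0833, 0.0907, 0.06, 0], [0.085, -0.0833, 0.0907, 0.06, 0], [0.085, -0.0833, 0.0907, 0.06, 0], [0.085, -0.0843, 0.0913, 0.06, 0], [0.085, 0, 0, 0.0633, 0], [0.085, 0, 0, 0.0633, 0], [0.085, 0, 0, 0, 0]]' > rows.txt && python3 -m pendant rows.txt && python3 go.py 0.4965 -0.2145 0.086 -7.5
```

```text
clock: 3.27
ee_pos: [0.4949, -0.2074, 0.1359]
ee_rot: [-2.353, -2.069, 0.006]
force: [0.4, 0.3, -0.1]
opening: 0.085
gripper_force: 0.0
t 3.27 pos [ 0.4949 -0.2074  0.1359] yaw -7.35 j [-0.42  0.36  1.81  0.    0.97 -0.29] F [ 0.4  0.3 -0.1] T [ 0.06   0.005 -0.028] op 0.085 gf 0.0 zax [-0.008  0.004 -1.   ]
delta [-0.0069  0.0029  0.0498]
turn 0.003
```

```bash
python3 - <<'E'
from workcell import bot
import cv2
d=bot.get_image("top");a=d["img"][150:290,330:460,::-1];d2=bot.get_image("side");b=d2["img"][200:340,310:440,::-1]
cv2.imwrite("pics/d1.png",cv2.resize(cv2.hconcat([a,b]),None,fx=3,fy=3,interpolation=2))
E
```

```text
(no output)
```

View pics/d1.png

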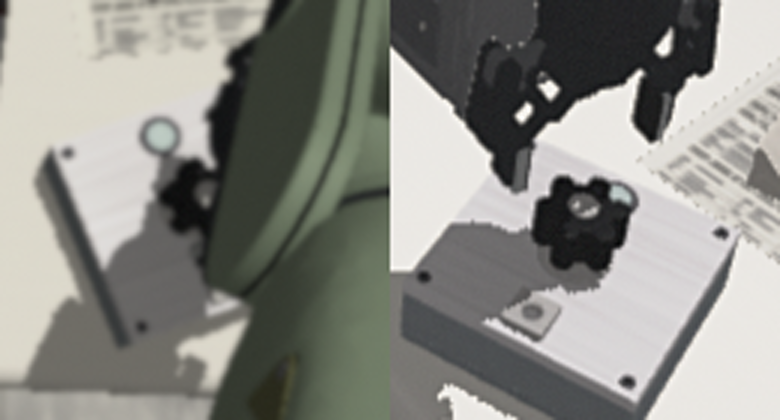

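The side view shows the open fingers above and either side of the knob, with nothing obstructed.

In the tool's units: -0.002 m is -0.0067.

```bash
python3 go.py 0.4965 -0.2145 0.086 -7.5; echo '[[0.085, -0.0067, 0, 0, 0], [0.085, 0, 0, 0, 0]]' > rows.txt && python3 -m pendant rows.txt; python3 go.py 0.4965 -0.2145 0.086 -7.5
```

```text
t 3.37 pos [ 0.4967 -0.2079  0.1396] yaw -7.36 j [-0.42  0.36  1.81  0.    0.98 -0.29] F [-0.1  0.2  0.2] T [-0.016  0.029 -0.033] op 0.085 gf 0.0 zax [-0.002  0.001 -1.   ]
delta [-0.0066  0.0007  0.0536]
turn 0.002
clock: 3.53
ee_pos: [0.4975, -0.2106, 0.1416]
ee_rot: [2.358, 2.072, 0.002]
force: [-0.2, 0.5, 0.1]
opening: 0.085
gripper_force: 0.0
t 3.53 pos [ 0.4975 -0.2106  0.1416] yaw -7.39 j [-0.42  0.36  1.8  -0.    0.98 -0.29] F [-0.2  0.5  0.1] T [ 0.036 -0.013 -0.064] op 0.085 gf 0.0 zax [ 0.003 -0.001 -1.   ]
delta [-0.004  -0.0006  0.0556]
turn 0.002
```

In the tool's units: 0.015 m is 0.05, 0.01 m is 0.0333.

```bash
echo '[[0.085, -0.0133, -0.0013, 0.05, 0], [0.085, 0, 0, 0.05, 0], [0.085, 0, 0, 0.05, 0], [0.085, 0, 0, 0.0333, 0], [0.085, 0, 0, 0, 0], [0.085, 0, 0, 0, 0]]' > rows.txt && python3 -m pendant rows.txt 20; python3 go.py 0.4965 -0.2145 0.086 -7.5
```

```text
clock: 4.03
ee_pos: [0.4961, -0.2143, 0.0855]
ee_rot: [2.36, 2.073, 0.0]
force: [-0.4, -0.1, 0.4]
opening: 0.0847
gripper_force: 0.0
t 4.03 pos [ 0.4961 -0.2143  0.0855] yaw -7.43 j [-0.43  0.42  1.87  0.    0.85 -0.3 ] F [-0.4 -0.1  0.4] T [-0.001 -0.029 -0.035] op 0.0847 gf 0.0 zax [ 0.001 -0.    -1.   ]
delta [-0.0001  0.0005 -0.0005]
turn 0.001
```

Close with 20 N.

```bash
echo '[[0.045, 0, 0, 0, 0], [0.045, 0, 0, 0, 0], [0.045, 0, 0, 0, 0], [0.045, 0, 0, 0, 0], [0.045, 0, 0, 0, 0], [0.045, 0, 0, 0, 0], [0.045, 0, 0, 0, 0], [0.045, 0, 0, 0, 0]]' > rows.txt && python3 -m pendant rows.txt 22; python3 go.py 0.4965 -0.2145 0.086 -7.5
```

```text
clock: 4.7
ee_pos: [0.4973, -0.2147, 0.0862]
ee_rot: [2.359, 2.07, 0.003]
force: [2.9, 1.3, 5.5]
opening: 0.0497
gripper_force: 24.6
t 4.7 pos [ 0.4973 -0.2147  0.0862] yaw -7.46 j [-0.43  0.42  1.87  0.    0.85 -0.3 ] F [2.9 1.3 5.5] T [ 0.127 -0.45   0.003] op 0.0497 gf 24.6 zax [ 0.004 -0.001 -1.   ]
delta [ 0.0001 -0.0009  0.0002]
turn 0.001
```

In the tool's units: -0.03 rad is -0.0075.

```bash
for i in 1; do echo '[[0.045, 0, 0, 0, -0.0075], [0.045, 0, 0, 0, 0]]' > rows.txt && python3 -m pendant rows.txt >/dev/null; python3 go.py 0; echo '[[0.045, 0, 0, 0, -0.0075], [0.045, 0, 0, 0, 0]]' > rows.txt && python3 -m pendant rows.txt >/dev/null; python3 go.py 0;  echo '[[0.045, 0, 0, 0, -0.0075], [0.045, 0, 0, 0, 0]]' > rows.txt && python3 -m pendant rows.txt >/dev/null; python3 go.py 0; done
```

```text
t 4.87 pos [ 0.4973 -0.2147  0.0862] yaw -5.72 j [-0.43  0.42  1.87  0.    0.85 -0.33] F [2.1 0.3 5.1] T [ 0.121 -0.435 -0.157] op 0.05 gf 24.7 zax [ 0.004 -0.001 -1.   ]
turn -0.1
t 5.03 pos [ 0.4973 -0.2148  0.0863] yaw -4.02 j [-0.43  0.42  1.87  0.    0.85 -0.36] F [1.5 0.9 6.7] T [ 0.118 -0.41  -0.187] op 0.0497 gf 24.7 zax [ 0.004 -0.001 -1.   ]
turn -0.07
t 5.2 pos [ 0.4973 -0.2147  0.0862] yaw -2.3 j [-0.43  0.42  1.87  0.    0.85 -0.39] F [2.8 1.3 5.5] T [ 0.118 -0.438 -0.19 ] op 0.0499 gf 24.7 zax [ 0.004 -0.001 -1.   ]
turn -0.04
```

In the tool's units: -0.03 rad is -0.0075.

```bash
echo '[[0.045, 0, 0, 0, -0.0075], [0.045, 0, 0, 0, 0]]' > rows.txt && python3 -m pendant rows.txt >/dev/null; python3 go.py 0; echo '[[0.045, 0, 0, 0, -0.01], [0.045, 0, 0, 0, 0]]' > rows.txt && python3 -m pendant rows.txt >/dev/null; python3 go.py 0;  echo '[[0.045, 0, 0, 0, -0.01], [0.045, 0, 0, 0, -0.01], [0.045, 0, 0, 0, 0]]' > rows.txt && python3 -m pendant rows.txt >/dev/null; python3 go.py 0
```

```text
t 5.37 pos [ 0.4973 -0.2147  0.0862] yaw -0.57 j [-0.43  0.42  1.87  0.    0.85 -0.42] F [2.1 0.2 6.8] T [ 0.161 -0.424 -0.171] op 0.0499 gf 24.7 zax [ 0.004 -0.001 -1.   ]
turn -0.01
t 5.53 pos [ 0.4973 -0.2147  0.0862] yaw 1.74 j [-0.43  0.42  1.87  0.    0.85 -0.46] F [1.9 1.3 6.8] T [ 0.154 -0.436 -0.133] op 0.0497 gf 24.7 zax [ 0.004 -0.001 -1.   ]
turn 0.03
t 5.78 pos [ 0.4972 -0.2147  0.0862] yaw 6.33 j [-0.43  0.42  1.87  0.    0.85 -0.54] F [1.5 1.1 5.2] T [ 0.149 -0.469 -0.118] op 0.0498 gf 24.7 zax [ 0.004 -0.001 -1.   ]
turn 0.111
```

It started in click 1. I'm carrying on towards click 0 and the stop.

In the tool's units: -0.06 rad is -0.015.

```bash
echo '[[0.045, 0, 0, 0, -0.015], [0.045, 0, 0, 0, -0.015], [0.045, 0, 0, 0, -0.015], [0.045, 0, 0, 0, -0.015], [0.045, 0, 0, 0, 0]]' > rows.txt && python3 -m pendant rows.txt >/dev/null; python3 go.py 52.5; echo '[[0.045, 0, 0, 0, -0.015], [0.045, 0, 0, 0, -0.015], [0.045, 0, 0, 0, -0.015], [0.045, 0, 0, 0, -0.015], [0.045, 0, 0, 0, 0]]' > rows.txt && python3 -m pendant rows.txt >/dev/null; python3 go.py 52.5;  echo '[[0.045, 0, 0, 0, -0.015], [0.045, 0, 0, 0, -0.015], [0.045, 0, 0, 0, -0.015], [0.045, 0, 0, 0, 0]]' > rows.txt && python3 -m pendant rows.txt >/dev/null; python3 go.py 52.5; echo '[[0.045, 0, 0, 0, -0.015], [0.045, 0, 0, 0, -0.015], [0.045, 0, 0, 0, 0]]' > rows.txt && python3 -m pendant rows.txt >/dev/null; python3 go.py 52.5
```

```text
t 6.2 pos [ 0.4971 -0.2147  0.0862] yaw 20.15 j [-0.43  0.42  1.87  0.    0.85 -0.78] F [1.5 1.1 6.5] T [ 0.215 -0.396  0.018] op 0.0499 gf 24.6 zax [ 0.003 -0.001 -1.   ]
turn -0.565
t 6.62 pos [ 0.497  -0.2147  0.0862] yaw 33.93 j [-0.43  0.42  1.87  0.    0.85 -1.02] F [1.7 0.8 6.3] T [ 0.281 -0.464  0.123] op 0.0498 gf 24.6 zax [ 0.003 -0.001 -1.   ]
turn -0.324
t 6.95 pos [ 0.497  -0.2148  0.0862] yaw 44.25 j [-0.43  0.42  1.87  0.    0.85 -1.2 ] F [1.4 0.5 5.7] T [ 0.345 -0.414  0.132] op 0.0499 gf 24.6 zax [ 0.003 -0.001 -1.   ]
turn -0.144
t 7.2 pos [ 0.4969 -0.2148  0.0862] yaw 51.11 j [-0.43  0.42  1.87  0.    0.85 -1.32] F [0.5 0.1 7. ] T [ 0.351 -0.404  0.136] op 0.0498 gf 24.6 zax [ 0.003 -0.001 -1.   ]
turn -0.024
```

In the tool's units: -0.025 rad is -0.0063.

```bash
for k in 1; do echo '[[0.045, 0, 0, 0, -0.0063], [0.045, 0, 0, 0, 0]]' > rows.txt && python3 -m pendant rows.txt >/dev/null; python3 go.py 52.5; echo '[[0.045, 0, 0, 0, -0.005], [0.045, 0, 0, 0, 0]]' > rows.txt && python3 -m pendant rows.txt >/dev/null; python3 go.py 52.5;  echo '[[0.045, 0, 0, 0, -0.005], [0.045, 0, 0, 0, 0]]' > rows.txt && python3 -m pendant rows.txt >/dev/null; python3 go.py 52.5; done
```

```text
t 7.37 pos [ 0.4969 -0.2148  0.0862] yaw 52.45 j [-0.43  0.42  1.87  0.    0.85 -1.35] F [ 0.2 -1.   7. ] T [ 0.286 -0.371 -0.036] op 0.0496 gf 24.6 zax [ 0.003 -0.001 -1.   ]
turn -0.001
t 7.53 pos [ 0.4969 -0.2148  0.0862] yaw 53.56 j [-0.43  0.42  1.87  0.    0.85 -1.36] F [ 1.2 -0.7  6.9] T [ 0.27  -0.33  -0.054] op 0.0497 gf 24.7 zax [ 0.003 -0.001 -1.   ]
turn 0.019
t 7.7 pos [ 0.4969 -0.2149  0.0862] yaw 54.69 j [-0.43  0.42  1.87  0.    0.85 -1.38] F [1.4 0.  6.5] T [ 0.283 -0.326 -0.19 ] op 0.0498 gf 24.7 zax [ 0.003 -0.001 -1.   ]
turn 0.038
```

In the tool's units: -0.02 rad is -0.005.

```bash
for k in 1; do echo '[[0.045, 0, 0, 0, -0.005], [0.045, 0, 0, 0, 0]]' > rows.txt && python3 -m pendant rows.txt >/dev/null; python3 go.py 52.5; echo '[[0.045, 0, 0, 0, -0.005], [0.045, 0, 0, 0, 0]]' > rows.txt && python3 -m pendant rows.txt >/dev/null; python3 go.py 52.5; done
```

```text
t 7.87 pos [ 0.4969 -0.2149  0.0862] yaw 55.83 j [-0.43  0.42  1.87  0.    0.85 -1.4 ] F [ 0.5 -0.7  6.8] T [ 0.297 -0.307 -0.268] op 0.0502 gf 24.7 zax [ 0.003 -0.001 -1.   ]
turn 0.058
t 8.03 pos [ 0.4966 -0.2147  0.0862] yaw 56.85 j [-0.43  0.42  1.87  0.    0.85 -1.42] F [ 1.1 -0.1  6.6] T [ 0.142 -0.104 -0.662] op 0.05 gf 27.0 zax [ 0.003 -0.    -1.   ]
turn 0.076
```

Solid stop felt (0.66 N m). Click 0 is at yaw 52.5°, so click 3 is at -127.5°. I'm turning clockwise one click at a time and checking each.

In the tool's units: 0.08 rad is 0.02.

```bash
echo '[[0.045, 0, 0, 0, 0.02], [0.045, 0, 0, 0, 0.02], [0.045, 0, 0, 0, 0.02], [0.045, 0, 0, 0, 0.02], [0.045, 0, 0, 0, 0]]' > rows.txt && python3 -m pendant rows.txt >/dev/null; python3 go.py -7.5; echo '[[0.045, 0, 0, 0, 0.025], [0.045, 0, 0, 0, 0.025], [0.045, 0, 0, 0, 0.025], [0.045, 0, 0, 0, 0]]' > rows.txt && python3 -m pendant rows.txt >/dev/null; python3 go.py -7.5;  echo '[[0.045, 0, 0, 0, 0.025], [0.045, 0, 0, 0, 0.025], [0.045, 0, 0, 0, 0.025], [0.045, 0, 0, 0, 0.025], [0.045, 0, 0, 0, 0.02], [0.045, 0, 0, 0, 0]]' > rows.txt && python3 -m pendant rows.txt >/dev/null; python3 go.py -7.5
```

```text
t 8.45 pos [ 0.4968 -0.2145  0.0861] yaw 38.53 j [-0.43  0.42  1.87  0.    0.85 -1.1 ] F [1.2 1.5 7. ] T [ 0.305 -0.231  0.096] op 0.0498 gf 25.2 zax [ 0.002 -0.001 -1.   ]
turn 0.803
t 8.78 pos [ 0.4969 -0.2144  0.0861] yaw 21.28 j [-0.43  0.42  1.87  0.    0.85 -0.8 ] F [3.1 2.7 6.4] T [ 0.263 -0.24  -0.061] op 0.05 gf 25.3 zax [ 0.003 -0.    -1.   ]
turn 0.502
t 9.28 pos [ 0.4973 -0.2144  0.0862] yaw -6.2 j [-0.43  0.42  1.87  0.    0.85 -0.32] F [3.8 1.8 5.8] T [ 0.318 -0.352 -0.084] op 0.0498 gf 25.4 zax [ 0.004 -0.    -1.   ]
turn 0.023
```

In the tool's units: 0.1 rad is 0.025.

```bash
echo '[[0.045, 0, 0, 0, 0.025], [0.045, 0, 0, 0, 0.025], [0.045, 0, 0, 0, 0.025], [0.045, 0, 0, 0, 0.0058], [0.045, 0, 0, 0, 0]]' > rows.txt && python3 -m pendant rows.txt >/dev/null; python3 go.py -67.5; echo '[[0.045, 0, 0, 0, 0.025], [0.045, 0, 0, 0, 0.025], [0.045, 0, 0, 0, 0.025], [0.045, 0, 0, 0, 0.025], [0.045, 0, 0, 0, 0]]' > rows.txt && python3 -m pendant rows.txt >/dev/null; python3 go.py -67.5;  echo '[[0.045, 0, 0, 0, 0.025], [0.045, 0, 0, 0, 0.025], [0.045, 0, 0, 0, 0.025], [0.045, 0, 0, 0, 0.01], [0.045, 0, 0, 0, 0]]' > rows.txt && python3 -m pendant rows.txt >/dev/null; python3 go.py -67.5
echo '[[0.045, 0, 0, 0, 0.025], [0.045, 0, 0, 0, 0.025], [0.045, 0, 0, 0, 0.025], [0.045, 0, 0, 0, 0]]' > rows.txt && python3 -m pendant rows.txt >/dev/null; python3 go.py -127.5; echo '[[0.045, 0, 0, 0, 0.025], [0.045, 0, 0, 0, 0.025], [0.045, 0, 0, 0, 0.025], [0.045, 0, 0, 0, 0.025], [0.045, 0, 0, 0, 0]]' > rows.txt && python3 -m pendant rows.txt >/dev/null; python3 go.py -127.5;  echo '[[0.045, 0, 0, 0, 0.025], [0.045, 0, 0, 0, 0.025], [0.045, 0, 0, 0, 0.025], [0.045, 0, 0, 0, 0.01], [0.045, 0, 0, 0, 0]]' > rows.txt && python3 -m pendant rows.txt >/dev/null; python3 go.py -127.5
```

```text
t 9.7 pos [ 0.4976 -0.2144  0.0862] yaw -24.57 j [-0.43  0.42  1.87  0.    0.85 -0.  ] F [3.3 2.1 5.5] T [ 0.362 -0.353  0.023] op 0.0498 gf 25.2 zax [ 0.004 -0.001 -1.   ]
turn 0.749
t 10.12 pos [ 0.4978 -0.2147  0.0862] yaw -47.58 j [-0.43  0.42  1.87  0.    0.85  0.4 ] F [5.6 1.2 5.5] T [ 0.367 -0.563 -0.076] op 0.0497 gf 25.4 zax [ 0.005 -0.001 -1.   ]
turn 0.348
t 10.53 pos [ 0.498  -0.2149  0.0862] yaw -66.88 j [-0.43  0.42  1.87  0.    0.85  0.74] F [ 4.6 -0.3  6. ] T [ 0.246 -0.568 -0.037] op 0.0498 gf 25.3 zax [ 0.005 -0.001 -1.   ]
turn 0.011
t 10.87 pos [ 0.498  -0.2151  0.0862] yaw -84.15 j [-0.43  0.42  1.87  0.    0.85  1.04] F [ 5.2 -0.9  4.2] T [ 0.12  -0.704  0.14 ] op 0.05 gf 25.1 zax [ 0.005 -0.002 -1.   ]
turn 0.757
t 11.28 pos [ 0.498  -0.2154  0.0861] yaw -107.09 j [-0.43  0.42  1.87 -0.    0.85  1.44] F [ 4.4 -2.1  3.9] T [-0.194 -0.624 -0.15 ] op 0.0497 gf 25.3 zax [ 0.005 -0.003 -1.   ]
turn 0.356
t 11.7 pos [ 0.4979 -0.2156  0.0861] yaw -126.42 j [-0.43  0.42  1.87 -0.    0.85  1.78] F [ 4.5 -2.5  4.9] T [-0.451 -0.586 -0.072] op 0.0494 gf 25.3 zax [ 0.005 -0.003 -1.   ]
turn 0.019
```

In the tool's units: -0.04 m is -0.1333, -0.03 m is -0.1, 0.018 rad is 0.0045.

```bash
echo '[[0.045, 0, 0, 0, 0.0045], [0.045, 0, 0, 0, 0], [0.085, 0, 0, 0, 0], [0.085, 0, 0, 0, 0], [0.085, 0, 0, 0, 0], [0.085, 0, 0, 0, 0], [0.085, 0, 0, 0, 0], [0.085, 0, 0, 0, 0], [0.085, 0, 0, -0.1, 0], [0.085, 0, 0, -0.1, 0], [0.085, 0, 0, -0.1333, 0], [0.085, 0, 0, -0.1333, 0]]' > rows.txt && python3 -m pendant rows.txt >/dev/null; python3 go.py 0.40 -0.08 0.22 0.434 0.091 0.2 13; python3 - <<'E'
from h import *
d=load("top0")
g=cv2.cvtColor(d["img"],6)[225:268,225:268]
# pin grip disc in both views, centroid of dark pixels of depth z>.055
for n,(x0,y0,x1,y1) in {"top":(232,228,262,260),"side":(240,185,270,212)}.items():
    d=load(n+"0");w=cloud(d)[y0:y1,x0:x1];m=(w[...,2]>.086)&(d["img"][y0:y1,x0:x1].mean(2)<90)
    v,u=np.nonzero(m);c=(u.mean()+x0,v.mean()+y0);print(n,c,cast(d,c,.09),len(u),np.nanmean(w[m],0))
E
```

```text
t 12.7 pos [ 0.495  -0.214   0.2258] yaw -127.52 j [-0.43  0.28  1.68  0.    1.18  1.8 ] F [ 0.7 -0.5 -0.3] T [-0.002  0.003  0.01 ] op 0.085 gf 0.0 zax [-0.002  0.001 -1.   ]
delta [-0.1569 -0.0484  0.0062]
delta [-0.2341 -0.2047  0.0263]
turn -2.453
top (np.float64(245.69565217391303), np.float64(240.3913043478261)) [0.4331223 0.0903502 0.09     ] 46 [0.43320021 0.09038887 0.08948591]
side (np.float64(253.80769230769232), np.float64(192.65384615384616)) [0.43198526 0.08873783 0.09      ] 26 [0.43255312 0.08976936 0.08904949]
```

In the tool's units: -0.11 rad is -0.0275.

```bash
echo '[[0.085, 0, 0, 0, -0.0275], [0.085, 0, 0, 0, -0.0275], [0.085, 0, 0, 0, -0.0275], [0.085, 0, 0, 0, -0.0275], [0.085, 0, 0, 0, -0.0275], [0.085, 0, 0, 0, -0.0275], [0.085, 0, 0, 0, -0.0275], [0.085, 0, 0, 0, -0.0275], [0.085, 0, 0, 0, -0.0275], [0.085, 0, 0, 0, -0.0143], [0.085, 0, 0, 0, 0]]' > rows.txt && python3 -m pendant rows.txt >/dev/null; python3 go.py 0.40 -0.08 0.2 0.4335 0.0908 0.14 -67.5
```

```text
t 13.62 pos [ 0.4956 -0.2142  0.2248] yaw -67.49 j [-0.43  0.28  1.68  0.    1.18  0.75] F [ 0.2  0.3 -0.2] T [-0.026  0.028 -0.013] op 0.0849 gf 0.0 zax [-0.001  0.    -1.   ]
delta [-0.0369 -0.1605  0.0249]
delta [ 0.0595 -0.3055  0.0849]
turn 0.0
```

```bash
echo '[[0.085, -0.0307, -0.1333, 0, 0], [0.085, -0.0307, -0.1333, 0, 0], [0.085, -0.0307, -0.1333, 0, 0], [0.085, -0.0307, -0.1333, 0, 0], [0.085, 0.08, -0.121, 0.0167, 0], [0.085, 0.08, -0.121, 0.0333, 0], [0.085, 0.08, -0.121, 0.0667, 0], [0.085, 0.08, -0.121, 0.0667, 0], [0.085, 0, 0, 0.0667, 0], [0.085, 0, 0, 0, 0], [0.085, 0, 0, 0, 0]]' > rows.txt && python3 -m pendant rows.txt >/dev/null; python3 go.py 0.4335 0.0908 0.076 -67.5
python3 - <<'E'
from workcell import bot
import cv2
d2=bot.get_image("side");b=d2["img"][130:250,180:330,::-1]
cv2.imwrite("pics/e1.png",cv2.resize(b,None,fx=4,fy=4,interpolation=2))
E
```

```text
t 14.53 pos [0.43   0.0744 0.1556] yaw -67.54 j [ 0.15  0.2   2.   -0.    0.94  1.32] F [1.  0.6 0.1] T [-0.012 -0.001  0.002] op 0.0849 gf 0.0 zax [-0.003 -0.001 -1.   ]
delta [ 0.0097 -0.0138  0.0796]
turn -0.001
```

View pics/e1.png

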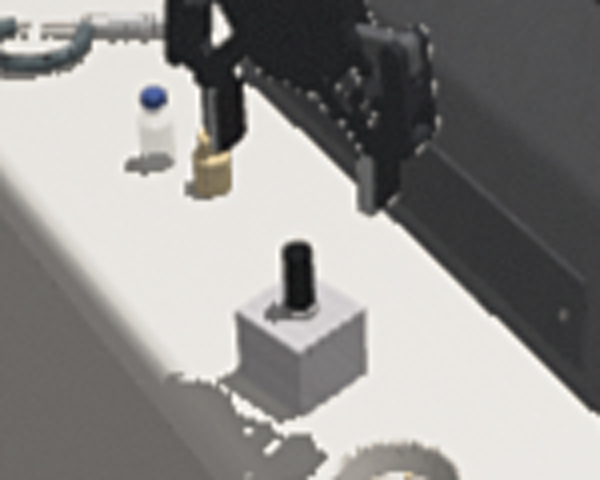

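The pin stands clear below, between the open fingers. I'm correcting the position, then going down.

In the tool's units: -0.013 m is -0.0433, 0.009 m is 0.03.

```bash
python3 go.py 0.4335 0.0908 0.076 -67.5; echo '[[0.085, 0.03, -0.0433, 0, 0], [0.085, 0, 0, 0, 0], [0.085, 0, 0, 0, 0]]' > rows.txt && python3 -m pendant rows.txt >/dev/null; python3 go.py 0.4335 0.0908 0.076 -67.5
```

```text
t 14.58 pos [0.4308 0.0739 0.1565] yaw -67.61 j [ 0.14  0.19  2.   -0.    0.94  1.32] F [ 0.5 -0.7  0.4] T [ 0.009 -0.037  0.018] op 0.0855 gf 0.0 zax [-0. -0. -1.]
delta [ 0.0089 -0.0146  0.0805]
turn -0.002
t 14.83 pos [0.4349 0.089  0.1573] yaw -67.62 j [ 0.18  0.2   1.99 -0.    0.95  1.36] F [-0.3 -0.9 -0.3] T [0.003 0.06  0.019] op 0.0849 gf 0.0 zax [ 0.002  0.    -1.   ]
delta [-0.0008 -0.0023  0.0813]
turn -0.002
```

In the tool's units: 0.02 m is 0.0667, 0.015 m is 0.05.

```bash
echo '[[0.085, -0.0027, -0.0073, 0.0667, 0], [0.085, 0, 0, 0.0667, 0], [0.085, 0, 0, 0.0667, 0], [0.085, 0, 0, 0.05, 0], [0.085, 0, 0, 0.0167, 0], [0.085, 0, 0, 0, 0], [0.085, 0, 0, 0, 0]]' > rows.txt && python3 -m pendant rows.txt >/dev/null; python3 go.py 0.4335 0.0908 0.076 -67.5
```

```text
t 15.42 pos [0.4332 0.091  0.0768] yaw -67.61 j [ 0.18  0.31  2.1  -0.    0.73  1.36] F [-0.3 -0.2  0.2] T [-0.061 -0.025  0.012] op 0.085 gf 0.0 zax [ 0.001  0.    -1.   ]
delta [0.0002 0.0003 0.0008]
turn -0.002
```

```bash
echo '[[0.01, 0, 0, 0, 0], [0.01, 0, 0, 0, 0], [0.01, 0, 0, 0, 0], [0.01, 0, 0, 0, 0], [0.01, 0, 0, 0, 0], [0.01, 0, 0, 0, 0], [0.01, 0, 0, 0, 0], [0.01, 0, 0, 0, 0], [0.01, 0, 0, 0, 0], [0.01, 0, 0, 0, 0], [0.01, 0, 0, 0, 0]]' > rows.txt && python3 -m pendant rows.txt 35 >/dev/null; python3 go.py 0.4335 0.0908 0.076 -67.5
```

```text
t 16.33 pos [0.4328 0.0916 0.0764] yaw -67.55 j [0.18 0.31 2.1  0.   0.73 1.36] F [-1.2  0.4  5.4] T [ 0.036  0.158 -0.008] op 0.0159 gf 34.2 zax [ 0.  0. -1.]
delta [0.0004 0.001  0.0004]
turn -0.001
```

In the tool's units: -0.03 m is -0.1, -0.02 m is -0.0667.

```bash
echo '[[0.01, 0, 0, -0.0333, 0], [0.01, 0, 0, -0.0667, 0], [0.01, 0, 0, -0.1, 0], [0.01, 0, 0, -0.1, 0], [0.01, 0, 0, -0.1, 0], [0.01, 0, 0, 0, 0], [0.01, 0, 0, 0, 0]]' > rows.txt && python3 -m pendant rows.txt >/dev/null; python3 go.py 0.40 -0.1 0.18  0.4448 -0.236 0.16 -67.5
python3 - <<'E'
from workcell import bot
import cv2
b=bot.get_image("side")["img"][90:240,180:330,::-1];a=bot.get_image("top")["img"][150:300,180:330,::-1]
cv2.imwrite("pics/f1.png",cv2.resize(cv2.hconcat([b,a]),None,fx=2.6,fy=2.6,interpolation=2))
E
```

```text
t 16.92 pos [0.4333 0.0916 0.1971] yaw -67.55 j [0.18 0.16 1.93 0.   1.05 1.36] F [-0.2  0.1 -1.2] T [0.016 0.042 0.002] op 0.0158 gf 34.5 zax [ 0.003  0.001 -1.   ]
delta [-0.104   0.1644  0.0169]
delta [-0.1146  0.3072  0.0369]
turn -0.001
```

View pics/f1.png

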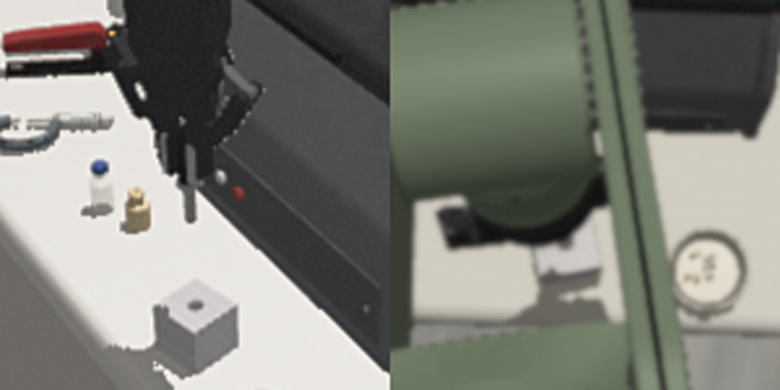

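The pin is firmly held and upright below the fingers, tip at about (190,215) in the left panel. The stand is empty and the dish untouched.

In the tool's units: 0.0357 m is 0.119, 0.0329 m is 0.1097.

```bash
echo '[[0.01, -0.0693, 0.1097, 0, 0], [0.01, -0.0693, 0.1097, 0, 0], [0.01, -0.0693, 0.1097, 0, 0], [0.01, -0.0693, 0.1097, 0, 0], [0.01, -0.0693, 0.1097, 0, 0], [0.01, -0.009, 0.119, 0, 0], [0.01, -0.009, 0.119, 0, 0], [0.01, -0.009, 0.119, 0, 0], [0.01, -0.009, 0.119, 0, 0], [0.01, 0, 0, 0, 0], [0.01, 0, 0, 0, 0], [0.01, 0, 0, 0, 0]]' > rows.txt && python3 -m pendant rows.txt >/dev/null; python3 go.py 0.4448 -0.236 0.14 -67.5
```

```text
t 18.02 pos [ 0.4427 -0.2355  0.1942] yaw -67.58 j [-0.51  0.25  1.81  0.    1.08  0.67] F [-0.1 -0.2 -0.6] T [-0.004 -0.052  0.004] op 0.0158 gf 34.8 zax [-0.004  0.003 -1.   ]
delta [0.0019 0.0014 0.0542]
turn -0.001
```

In the tool's units: 0.02 m is 0.0667, 0.014 m is 0.0467.

```bash
echo '[[0.01, 0.0033, 0.0033, 0.0667, 0], [0.01, 0, 0, 0.0667, 0], [0.01, 0, 0, 0.0467, 0], [0.01, 0, 0, 0, 0], [0.01, 0, 0, 0, 0], [0.01, 0, 0, 0, 0], [0.01, 0, 0, 0, 0]]' > rows.txt && python3 -m pendant rows.txt >/dev/null; python3 go.py 0.4448 -0.236 0.14 -67.5
python3 - <<'E'
from workcell import bot
import cv2,numpy as np
for n in("side","top"):
    d=bot.get_image(n);np.savez(n+"1.npz",**d)
d=bot.get_image("side")
b=d["img"][240:330,310:410,::-1]
cv2.imwrite("pics/g1.png",cv2.resize(b,None,fx=6,fy=6,interpolation=2))
E
python3 go.py 0.4448 -0.236 0.14 -67.5
```

```text
t 18.6 pos [ 0.4458 -0.2367  0.1432] yaw -67.51 j [-0.51  0.31  1.88  0.    0.95  0.67] F [-0.3  0.2 -1. ] T [ 0.001 -0.009  0.023] op 0.0157 gf 34.8 zax [ 0.002 -0.001 -1.   ]
delta [-0.0006 -0.001   0.0032]
turn -0.0
t 18.75 pos [ 0.4456 -0.237   0.1429] yaw -67.54 j [-0.51  0.31  1.88  0.    0.95  0.67] F [-0.8  0.  -1.1] T [ 0.005 -0.06  -0.059] op 0.0158 gf 34.8 zax [ 0.001 -0.001 -1.   ]
delta [-0.0003 -0.0012  0.0029]
turn -0.001
```

View pics/g1.png

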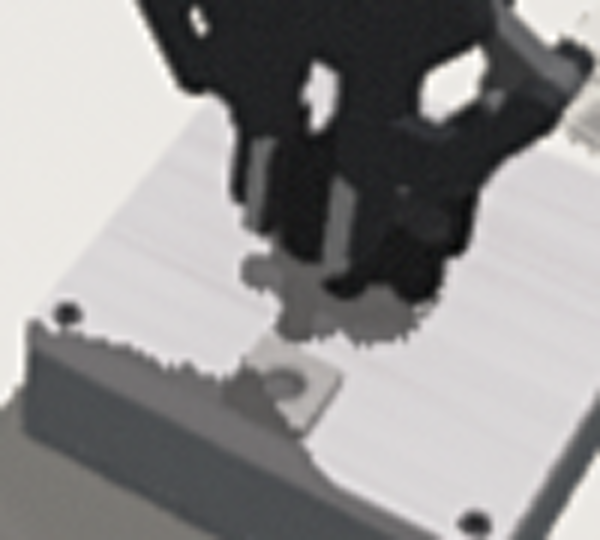

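```bash
python3 - <<'E'
from h import *
d=load("side1");w=cloud(d);K,T=d["camera_matrix"],d["world_to_cam"]
m=(w[...,2]>.07)&(np.hypot(w[...,0]-.4448,w[...,1]+.236)<.02)&(w[...,2]<.125)
for z0 in np.arange(.075,.125,.005):
    q=w[m&(w[...,2]>=z0)&(w[...,2]<z0+.005)];vv,uu=np.nonzero(m&(w[...,2]>=z0)&(w[...,2]<z0+.005))
    if len(q): print(round(z0,3),len(q),"mean",np.round(q.mean(0),4),"u",uu.min(),uu.max(),uu.mean().round(1),"v",vv.mean().round(1))
def proj(p): c=T[:3,:3]@p+T[:3,3];return K[:2]@(c/c[2])
for p in([.4456,-.237,.079],[.4456,-.237,.1],[.4456,-.237,.06],[.4448,-.236,.06]):print(p,proj(np.array(p)).round(1))
# bush hole: dark spot on bush top in the undisturbed picture, both views
for n,(x,y) in {"side":(357,303),"top":(404.5,243)}.items():
    d=load(n+"0");g=d["img"].mean(2);x=int(x);s=g[y-5:y+6,x-6:x+7];wt=np.clip(np.median(s)-12-s,0,None)
    v,u=np.indices(s.shape);c=((u*wt).sum()/wt.sum()+x-6,(v*wt).sum()/wt.sum()+y-5)
    print(n,"hole",np.round(c,2),cast(d,c,.058).round(4))
E
```

```text
0.08 9 mean [ 0.4442 -0.2364  0.0832] u 356 361 358.0 v 294.9
0.085 11 mean [ 0.4451 -0.238   0.0877] u 357 362 359.3 v 293.5
0.09 11 mean [ 0.4448 -0.2372  0.0921] u 357 362 359.1 v 291.6
0.095 14 mean [ 0.4449 -0.2376  0.0978] u 357 362 359.6 v 289.6
0.1 11 mean [ 0.4447 -0.2362  0.1027] u 357 362 359.3 v 287.2
0.105 7 mean [ 0.4441 -0.2377  0.1068] u 358 362 359.9 v 286.3
0.11 1 mean [ 0.4439 -0.2422  0.1146] u 362 362 362.0 v 285.0
0.115 31 mean [ 0.4401 -0.237   0.1178] u 355 364 358.3 v 282.7
0.12 15 mean [ 0.4413 -0.238   0.1224] u 356 367 359.6 v 280.9
[0.4456, -0.237, 0.079] [358.6 296.3]
[0.4456, -0.237, 0.1] [359.9 288.3]
[0.4456, -0.237, 0.06] [357.6 303.4]
[0.4448, -0.236, 0.06] [356.8 303.2]
side hole [356.68 303.9 ] [ 0.4448 -0.2358  0.058 ]
top hole [404.14 242.96] [ 0.4446 -0.2359  0.058 ]
```

```bash
echo '[[0.01, -0.0007, -0.0037, 0.03, 0], [0.01, 0, 0, 0.0267, 0], [0.01, 0, 0, 0, 0], [0.01, 0, 0, 0, 0]]' > rows.txt && python3 -m pendant rows.txt >/dev/null; python3 go.py 0.445 -0.236 0.124 -67.5;echo '[[0.01, 0, 0, 0.0067, 0], [0.01, 0, 0, 0, 0]]' > rows.txt && python3 -m pendant rows.txt >/dev/null; python3 go.py 0.445 -0.236 0.124;echo '[[0.01, 0, 0, 0.0067, 0], [0.01, 0, 0, 0, 0]]' > rows.txt && python3 -m pendant rows.txt >/dev/null; python3 go.py 0.445 -0.236 0.12
```

```text
t 19.08 pos [ 0.444  -0.2357  0.1241] yaw -67.56 j [-0.51  0.33  1.91  0.    0.91  0.67] F [-0.7  0.  -0.6] T [-0.041 -0.05   0.001] op 0.016 gf 34.8 zax [-0.002  0.001 -1.   ]
delta [0.0008 0.0007 0.0001]
turn -0.001
t 19.25 pos [ 0.4446 -0.236   0.1228] yaw -67.56 j [-0.51  0.33  1.91  0.    0.9   0.67] F [ 1.1  0.1 -1.1] T [-0.049  0.     0.05 ] op 0.0158 gf 34.8 zax [-0.  0. -1.]
delta [ 0.0004  0.0002 -0.0012]
t 19.42 pos [ 0.4445 -0.2361  0.1209] yaw -67.54 j [-0.51  0.33  1.91 -0.    0.9   0.67] F [-0.  -0.5 -2. ] T [-0.13   0.107  0.012] op 0.0158 gf 34.8 zax [-0. -0. -1.]
delta [0.0005 0.0001 0.0009]
```

In the tool's units: 0.003 m is 0.01.

```bash
for k in 1; do echo '[[0.01, 0, 0, 0.01, 0], [0.01, 0, 0, 0, 0]]' > rows.txt && python3 -m pendant rows.txt >/dev/null; python3 go.py 0;echo '[[0.01, 0, 0, 0.01, 0], [0.01, 0, 0, 0, 0]]' > rows.txt && python3 -m pendant rows.txt >/dev/null; python3 go.py 0;echo '[[0.01, 0, 0, 0.01, 0], [0.01, 0, 0, 0, 0]]' > rows.txt && python3 -m pendant rows.txt >/dev/null; python3 go.py 0; done
```

```text
t 19.58 pos [ 0.4444 -0.2361  0.1178] yaw -67.54 j [-0.51  0.34  1.92 -0.    0.89  0.67] F [-0.7 -0.7 -2. ] T [-0.244  0.108 -0.001] op 0.0159 gf 34.8 zax [-0. -0. -1.]
turn -1.179
t 19.75 pos [ 0.4444 -0.2361  0.1147] yaw -67.55 j [-0.51  0.34  1.92 -0.    0.88  0.67] F [-0.9 -1.4 -1.5] T [-0.323  0.191 -0.051] op 0.0158 gf 34.7 zax [-0. -0. -1.]
turn -1.179
t 19.92 pos [ 0.4444 -0.2361  0.1117] yaw -67.54 j [-0.51  0.34  1.92 -0.    0.88  0.67] F [-0.5 -2.1 -1.5] T [-0.372  0.115 -0.009] op 0.016 gf 34.7 zax [-0. -0. -1.]
turn -1.179
```

In the tool's units: 0.003 m is 0.01, 0.0004 m is 0.0013.

```bash
for k in 1; do echo '[[0.01, 0, 0.0013, 0.01, 0], [0.01, 0, 0, 0, 0]]' > rows.txt && python3 -m pendant rows.txt >/dev/null; python3 go.py 0;echo '[[0.01, 0, 0, 0.01, 0], [0.01, 0, 0, 0, 0]]' > rows.txt && python3 -m pendant rows.txt >/dev/null; python3 go.py 0;echo '[[0.01, 0, 0, 0.0067, 0], [0.01, 0, 0, 0, 0]]' > rows.txt && python3 -m pendant rows.txt >/dev/null; python3 go.py 0; done
```

```text
t 20.08 pos [ 0.4446 -0.2363  0.1086] yaw -67.56 j [-0.51  0.35  1.93  0.    0.87  0.67] F [-0.2 -1.  -1.4] T [-0.268  0.147 -0.019] op 0.0159 gf 34.7 zax [-0.  0. -1.]
turn -1.179
t 20.25 pos [ 0.4446 -0.2363  0.1056] yaw -67.55 j [-0.51  0.35  1.93  0.    0.86  0.67] F [-0.8 -1.7 -1.9] T [-0.376  0.133  0.028] op 0.0163 gf 34.8 zax [-0.  0. -1.]
turn -1.179
t 20.42 pos [ 0.4446 -0.2363  0.1038] yaw -67.55 j [-0.51  0.35  1.93  0.    0.86  0.67] F [-1.  -2.1 -1.9] T [-0.387  0.199 -0.001] op 0.0163 gf 34.8 zax [-0.  0. -1.]
turn -1.179
```

Below the disc's top now, so it's seated at a click. On down in small steps.

```bash
for k in 1; do echo '[[0.01, 0, 0.001, 0.01, 0], [0.01, 0, 0, 0, 0]]' > rows.txt && python3 -m pendant rows.txt >/dev/null; python3 go.py 0;echo '[[0.01, 0, 0, 0.01, 0], [0.01, 0, 0, 0, 0]]' > rows.txt && python3 -m pendant rows.txt >/dev/null; python3 go.py 0;echo '[[0.01, 0, 0, 0.0067, 0], [0.01, 0, 0, 0, 0]]' > rows.txt && python3 -m pendant rows.txt >/dev/null; python3 go.py 0; echo '[[0.01, 0, 0, 0.0067, 0], [0.01, 0, 0, 0, 0]]' > rows.txt && python3 -m pendant rows.txt >/dev/null; python3 go.py 0; done
```

```text
t 20.58 pos [ 0.4447 -0.2364  0.1006] yaw -67.56 j [-0.51  0.36  1.93  0.    0.85  0.67] F [-0.2 -1.8 -2.1] T [-0.184  0.127  0.022] op 0.0157 gf 34.8 zax [-0.     0.001 -1.   ]
turn -1.179
t 20.75 pos [ 0.4447 -0.2365  0.0976] yaw -67.56 j [-0.51  0.36  1.94  0.    0.84  0.67] F [-0.9 -0.2 -1.5] T [-0.206  0.204 -0.065] op 0.0161 gf 34.8 zax [-0.  0. -1.]
turn -1.179
t 20.92 pos [ 0.4447 -0.2365  0.0957] yaw -67.55 j [-0.51  0.36  1.94  0.    0.84  0.67] F [-0.9 -1.1 -2.2] T [-0.203  0.202 -0.021] op 0.0157 gf 34.8 zax [-0.  0. -1.]
turn -1.179
t 21.08 pos [ 0.4447 -0.2365  0.0938] yaw -67.56 j [-0.51  0.37  1.94  0.    0.83  0.67] F [-1.6 -0.4 -1.9] T [-0.217  0.261 -0.063] op 0.016 gf 34.8 zax [-0.  0. -1.]
turn -1.179
```

Units first: shifts go in shares of 300 mm and turns go in shares of 4 rad. So 0.002 m is 0.0067.

```bash
for k in 1; do echo '[[0.01, 0, 0, 0.0067, 0], [0.01, 0, 0, 0, 0]]' > rows.txt && python3 -m pendant rows.txt >/dev/null; python3 go.py 0;echo '[[0.01, 0, 0, 0.0067, 0], [0.01, 0, 0, 0, 0]]' > rows.txt && python3 -m pendant rows.txt >/dev/null; python3 go.py 0;echo '[[0.01, 0, 0, 0.0033, 0], [0.01, 0, 0, 0, 0]]' > rows.txt && python3 -m pendant rows.txt >/dev/null; python3 go.py 0; echo '[[0.01, 0, 0, 0.0023, 0], [0.01, 0, 0, 0, 0]]' > rows.txt && python3 -m pendant rows.txt >/dev/null; python3 go.py 0; done
```

```text
t 21.25 pos [ 0.4447 -0.2365  0.0918] yaw -67.55 j [-0.51  0.37  1.94  0.    0.83  0.67] F [-0.4 -1.7 -1.2] T [-0.199  0.264  0.001] op 0.0157 gf 34.8 zax [-0.  0. -1.]
turn -1.179
t 21.42 pos [ 0.4447 -0.2365  0.0898] yaw -67.55 j [-0.51  0.37  1.95  0.    0.82  0.67] F [-0.3 -0.9 -2.2] T [-0.291  0.326  0.03 ] op 0.0158 gf 34.8 zax [-0.  0. -1.]
turn -1.179
t 21.58 pos [ 0.4448 -0.2366  0.089 ] yaw -67.55 j [-0.51  0.37  1.95  0.    0.82  0.67] F [-1.2 -1.3 -1.4] T [-0.222  0.333  0.02 ] op 0.0158 gf 34.8 zax [-0.  0. -1.]
turn -1.179
t 21.75 pos [ 0.4448 -0.2366  0.0885] yaw -67.55 j [-0.51  0.37  1.95 -0.    0.82  0.67] F [-2.  -1.6  1.2] T [-0.185  0.41  -0.019] op 0.016 gf 35.1 zax [-0.  0. -1.]
turn -1.179
```

Contact is starting (Fz rising). One more small step, then release; the gap to the knob allows opening to 50 mm.

In the tool's units: 0.0005 m is 0.0017.

```bash
echo '[[0.01, 0, 0, 0.0017, 0], [0.01, 0, 0, 0, 0]]' > rows.txt && python3 -m pendant rows.txt >/dev/null; python3 go.py 0; echo '[[0.05, 0, 0, 0, 0], [0.05, 0, 0, 0, 0], [0.05, 0, 0, 0, 0], [0.05, 0, 0, 0, 0], [0.05, 0, 0, 0, 0], [0.05, 0, 0, -0.0333, 0], [0.05, 0, 0, -0.0667, 0], [0.05, 0, 0, -0.1, 0], [0.05, 0, 0, -0.1333, 0], [0.05, 0, 0, -0.1333, 0], [0.05, 0, 0, 0, 0]]' > rows.txt && python3 -m pendant rows.txt >/dev/null; python3 go.py 0
echo '[[0.05, 0, 0, -0.1, 0], [0.05, 0, 0, -0.1, 0], [0.05, 0, 0, 0, 0]]' > rows.txt && python3 -m pendant rows.txt >/dev/null
python3 - <<'E'
from workcell import bot
from h import *
d=bot.get_image("side");w=cloud(d);g=d["img"].mean(2)
m=(np.hypot(w[...,0]-.4448,w[...,1]+.236)<.015)&(w[...,2]>.062)&(w[...,2]<.12)&(g<80)
print("dark grip pts",m.sum(),w[m].min(0),w[m].max(0))
cv2.imwrite("pics/h1.png",cv2.resize(d["img"][220:370,230:430,::-1],None,fx=4,fy=4,interpolation=2))
E
```

```text
t 21.92 pos [ 0.4448 -0.2366  0.0884] yaw -67.55 j [-0.51  0.37  1.95  0.    0.82  0.67] F [-3.3 -0.7  5.4] T [-0.114  0.629  0.056] op 0.0161 gf 35.4 zax [ 0. -0. -1.]
turn -1.179
t 22.83 pos [ 0.4486 -0.2386  0.2366] yaw -67.55 j [-0.51  0.22  1.75  0.    1.16  0.67] F [ 0.9 -0.7  0.2] T [-0.034 -0.028 -0.008] op 0.05 gf 0.0 zax [ 0.015 -0.008 -1.   ]
turn -1.179
dark grip pts 188 [ 0.43599527 -0.24404381  0.06284612] [ 0.4547358  -0.22771506  0.10411037]
```

View pics/h1.png

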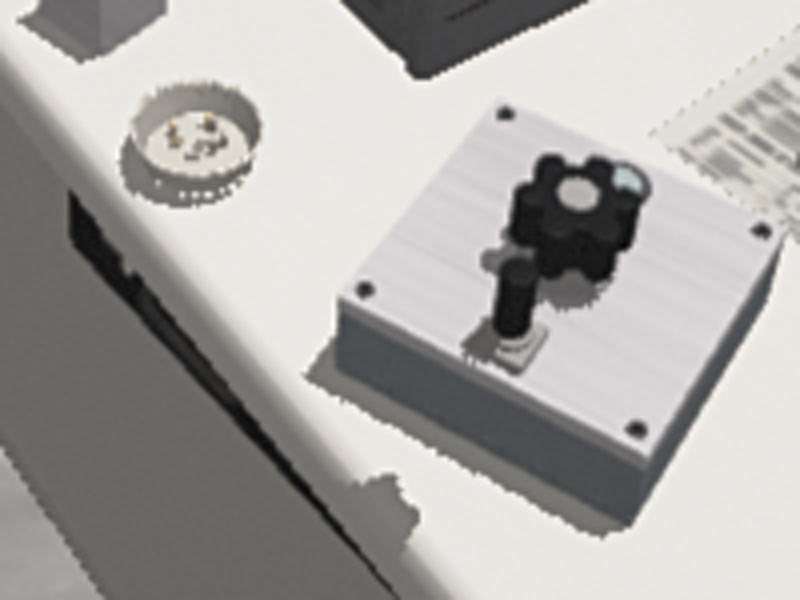

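The pin stands upright in the bush at about (515,300) with its collar on the bush and its top about 102 mm up, so it is fully home. The dish is undisturbed and the arm is clear.

```bash
python3 -c "
from workcell import bot
print(bot.finish_job())"
```

```text
the job is handed in; nothing more can be done
None
```

The job is handed in: the turret is at click 3, and the index pin is released and upright in the bush, seated at full depth with its collar on the bush; the dish still looks in place, and the weight was not checked again at the end.

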